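# Nest the bowl set and hold it in the ratchet clamp

### The job

Nest the small rust-brown bowl upright inside the large dark-brown bowl that stands in the blue bench clamp, setting it down gently and letting go. Then swing the clamp's red-knobbed lever away from the bowls by exactly four clicks, feeling each one and never going on to a fifth, and finish while still holding the lever on its fourth click, because it springs back if let go and a colleague is about to strap the set. Leave everything else on the bench alone.

Things in the scene. Friction and masses are not known exactly. Their poses are not given: they have to be found in the camera images.
- small_bowl: the bowl to nest: rust-brown stoneware, 62 high, foot diameter 50, a straight-sided collar of outer diameter 66 over its upper 28, wall 4, 110 to 210 g. Starts upright on the bench. Origin: centre of its underside, z up
- large_bowl: loose dark-brown stoneware bowl, 54 high, foot diameter 68, rim outer diameter 108, wall 5, 350 g. Its flat inner floor, about 58 across, lies 6 above the underside (30 above the bench at the start); the wall flares above it. The small bowl stands on that floor, its rim then 14 above the large rim. Starts and stays upright on the clamp's seat. Origin: centre of its underside, z up
- clamp: fixed blue clamp plate on the bench, 225 x 370 (its x, y), top at height 20. Origin at bench height; the plate spans x -90 to +135 and y -185 to +185 of it. In its frame the bowl seat is at x 0, y +115 and the lever's pivot at x +50, y -100; +x points roughly away from the robot. A dark pawl housing, 50 high, stands at x +124, y -100
- clamp_seat (a point): centre of the rubber seat under the large bowl, 24 above the bench. Two low jaws (up to 33 above the bench), either side of it in the clamp's x, close on the bowl's foot by 3 for each click; after four clicks each is about 2 short of the foot
- lever: steel lever turning about a vertical axis. Origin: on that axis at bench height; z up. Its arm runs along its own -x, 22 wide, top 54 above the bench, over a toothed disc (diameter 123) and hub (diameter 60, top 54). At rest (the start) the arm points to the clamp's -x side, turned 0.55 rad towards the bowl. It advances counter-clockwise seen from above, away from the bowl
- lever_knob (a point): middle of the red knob's grip, 84 above the bench. The knob is an upright post of diameter 22, from 54 to 104 above the bench, fixed to the lever's end, 110 from the pivot axis. A spring drives the lever back to rest with 4 N (at rest) to 4.7 N (fourth click) at the knob
- lever_pivot (a point): point on the pivot axis at hub height, 54 above the bench. Clicks are evenly spaced, 0.18 rad (20 of knob travel) each; rest is zero, a stop is at six. The pawl alters the push needed by up to 3 N: it falls to about 2 N as a click comes near, then jumps to about 7 N within some 3 of travel as the pawl seats against the next tooth: that jump is the click, and there it is held
- celadon_cup: bystander: pale green cup, rim diameter 66, 75 high, 180 g; may stand where the small bowl might have stood. Origin: centre of its underside
- glaze_jar: bystander: blue jar with a white cap, diameter 68, 100 high. Origin: centre of its underside
- tape_roll: bystander: yellow ring lying flat, diameter 90, 24 high. Origin: centre of its underside
- glaze_brush: bystander: wooden brush lying on the bench beyond the clamp
- wedge_block: bystander: wooden block 60 x 100 x 35 lying beyond the clamp. Origin: centre of its underside
- slip_bottle: bystander: white bottle with a red cap, diameter 52, 130 high. Origin: centre of its underside

How it is judged:
On the way, in this order (a step that is already met when the one before it is completed fails the run):
1. the small bowl stands nested in the large bowl and is let go, the lever still at rest (horizontal distance between small_bowl and large_bowl below 0.007 m and z of small_bowl in the frame of large_bowl between 0 and 0.011 m and angle between small_bowl's own z axis and vertical below 0.12 rad and angle between large_bowl's own z axis and vertical below 0.1 rad and horizontal distance between large_bowl and clamp_seat below 0.01 m and z of large_bowl in the frame of clamp below 0.03 m and contact force between the fingers and small_bowl below 0.1 N and y of lever_knob in the frame of clamp above -0.055 m), for 0.2 s.
2. the lever is held on its fourth click (y of lever_knob in the frame of clamp between -0.1273 and -0.1108 m and contact force between the fingers and lever above 1 N), for 0.3 s.
At the end, for the whole second after the job is handed in: For the last second the fingers hold the lever (over 1 N) on its fourth click (3.6 to 4.45 clicks from rest); the small bowl stands upright on the large bowl's floor, centred within 7 mm, untouched; the large bowl stands upright within 10 mm of the seat's centre (all of step 2 and horizontal distance between small_bowl and large_bowl below 0.007 m and z of small_bowl in the frame of large_bowl between 0 and 0.011 m and angle between small_bowl's own z axis and vertical below 0.12 rad and angle between large_bowl's own z axis and vertical below 0.1 rad and horizontal distance between large_bowl and clamp_seat below 0.01 m and z of large_bowl in the frame of clamp below 0.03 m and contact force between the arm and small_bowl below 0.1 N and linear speed of small_bowl below 0.03 m/s); the arm keeps its last pose, push and grip.
It fails at once if the lever is driven on towards a fifth click (y of lever_knob in the frame of clamp below -0.1315 m).
It fails at once if the bowls are knocked or pressed together hard (over 90 N) or the large bowl is lifted or tipped (contact force between small_bowl and large_bowl above 90 N or angle between large_bowl's own z axis and vertical above 0.3 rad or z of large_bowl in the frame of clamp above 0.045 m).
It fails at once if the small bowl drops or plunges into the large one (over 0.3 m/s in the last 35 mm) (horizontal distance between small_bowl and large_bowl below 0.05 m and z of small_bowl in the frame of large_bowl below 0.041 m and linear speed of small_bowl above 0.3 m/s).
It fails at once if another thing on the bench is moved by more than 30 mm (distance of any of celadon_cup, glaze_jar, tape_roll, glaze_brush, wedge_block, slip_bottle from where it was at the start of the episode above 0.03 m).
It also fails if it takes over 61 s, if anything falls off the work surface, if the arm or the gripper's body presses on something with over 40 N, if the wrist force passes 120 N, or if a joint passes its speed limit or range.

### The arm

A 6-joint arm with a two-finger parallel gripper is mounted at the origin on the work surface. World frame = base frame: x ahead of the robot, y to its left, z up, the work surface at z = 0. Lengths are in m, angles in rad, forces in N, time in s.
With the tool pointing down it reaches from about 0.35 to 0.85 m from the base axis. Payload 8.1 kg.
Tool frame: the origin (TCP) lies midway between the tips of the shut fingers; the grasp point (between the pads) lies robot.grip_depth behind it (robot.grip_depth is the distance from the TCP to the grasp point, in m); z points along the fingers, y is the line along which they close (so a half turn about z gives the same grasp; the last joint's range is limited). The gripper opens to 85 mm and grips with 20 to 120 N. Pads are 22 mm wide; open, the fingers measure 114 mm over their backs; the gripper's body (76 mm by 85 mm) begins 54 mm behind the grasp point. The pads swing forward as they close: fully open they stand 13 mm farther back than shut.
Start: joints at [1.128, 0.13, 1.488, -0, 1.523, -0.085], TCP at [0.21, 0.562, 0.231] pointing down, gripper open.
Joint ranges: [-2.96, 2.96], [-0.89, 2.26], [0.02, 2.5], [-1.34, 4.48], [0, 2.73], [-2.66, 2.66]. Speed limits (rad/s): [2.39, 2.39, 2.79, 3.14, 3.14, 3.14].

### API

Orientations are given as a unit quaternion [x, y, z, w].
In Python, from station import robot gives the robot as it stands.
- The arm moves only by the tool apply_moves, never from a script. Its argument "increments" is a list of rows, each an object of numbers: "hand": the closure, from 0 (fully open) to 1 (shut); "x", "y", "z": the shift along the tool's x, y, z in cm; "rx", "ry", "rz": the turn, a rotation vector about the tool's x, y, z in rad. In form: [{"hand": .., "x": .., "y": .., "z": .., "rx": .., "ry": .., "rz": ..}, ...]. A call has 1 to 20 rows; each row is the pose to reach, as a shift and turn from the pose commanded when the call began, along the tool's axes at that moment; what a row does not reach only later rows make up. A row lasts 1/8 s, in which the tool goes at most 62.5 mm and 10.7 degrees, less where a joint would pass 70% of its speed; a pose out of reach is approached as far as the arm can. A call with a gripper value outside its range is refused whole. The fingers move at their own pace and stop on an object; the grip force is fixed at half the most. Time passes only in rows, so rows that repeat a pose let the fingers close. It gives the time, the measured TCP pose, the force, the opening and the grip force at its end, in the units of the state.
- robot.state(): the state, without advancing time (a new reading comes with each control period).
- robot.get_image(name): name is "scene" or "side" or "wrist"; returns the picture (480x640x3 uint8, red, green, blue); there is no depth.
- robot.get_calibration(name): a dict with "fov_y" (degrees; the focal length in pixels is half the picture's height over the tangent of half this angle, whatever the lens; pixels are square), "cx", "cy" (the principal point, pixels), "xyz" and "attitude" of the camera in the world. Camera axes: x right, y down, z forward; pixel columns grow to the right and rows downward; lengths in m; the calibration is good to about 2 mm. A picture is of the moment at which its call begins: read the wrist's pose just before it. get_calibration takes no time and is no camera call; for the wrist camera it gives the pose at the moment of the call.
- robot.hand_in(): hands the job in; it is judged then, once.
Trained networks look in the newest picture that a camera, given by its name, has taken for a name from the list of things; names that differ only in an ending like _2 or _b are one class to them, and where a whole thing is asked for, a point or a joint stands for the part that bears it (a point fixed in the world has none). Each returns a list of dicts, best first, with "confidence" (0 to 1); they miss things now and then, are a little off and sometimes report something else, mostly with a low value. They report only what shows in the picture. A call takes as long as a camera call.
- robot.outline_of(camera, thing): "region" (480x640 bool, what is visible of it) and "box" ([left, top, width, height] in pixels, round what is visible of it).
The state is a dict: "time": time; "joint_positions": joint angles; "joint_velocities": joint speeds; "joint_torque": joint torques, N m; "eef_pos": TCP position; "tool_rot": TCP orientation; "ft_force": force on the tool from outside, world axes, zero at the start; "wrist_torque": the same for the moment, N m; "width": finger opening in m; "gripper_force": force on a finger pad.
Only numpy, scipy, OpenCV 4.12 (cv2) and the standard library are available. Lean on these libraries where they do the work, as an engineer would, in place of code of your own. Each camera call takes 0.05 s, during which the arm holds its last target. There are 200 camera calls.

## Working session

There is one attempt and no reset: what is moved stays moved. The work goes in short steps, Python scripts to look and compute and a tool call to move; the robot and the scene stay as the last step left them, time stands still between calls to the robot, and variables do not carry over. Pictures are saved under pics/ and viewed, at most 10 in all, crops included, and the job is handed in when it is done.

Besides the shell and the picture viewer there is one more tool, called after "Emit:" by a JSON object that holds its "op" and its "data". apply_moves: Moves the arm, as the interface text tells. Its arguments: {"type":"object","properties":{"increments":{"type":"array"}},"required":["increments"]}

```bash
mkdir -p pics; ls; cat > h.py <<'E'
import numpy as np, cv2
from scipy.spatial.transform import Rotation as R
from station import robot
def cal(n):
    c=robot.get_calibration(n); f=240/np.tan(np.radians(c['fov_y'])/2)
    return c,f
def rot(c):
    a=np.array(c['attitude'],float)
    return R.from_quat(a).as_matrix() if a.size==4 else a.reshape(3,3)
def ray2z(c,f,u,v,z):
    d=rot(c)@np.array([(u-c['cx'])/f,(v-c['cy'])/f,1.]); o=np.array(c['xyz'])
    return o+d*(z-o[2])/d[2]
def proj(c,f,p):
    q=rot(c).T@(np.array(p)-np.array(c['xyz'])); return np.array([c['cx']+f*q[0]/q[2],c['cy']+f*q[1]/q[2]])
E
python3 - <<'E'
from h import *
print(robot.state(), robot.grip_depth)
ims=[]
for n in ['scene','side','wrist']:
    print(n,robot.get_calibration(n))
    im=robot.get_image(n)[:,:,::-1]; cv2.imwrite(f'pics/{n}0.png',im)
    for t in ['small_bowl','large_bowl','clamp','lever','lever_knob','celadon_cup']:
        r=robot.outline_of(n,t)
        print(t,[(round(x['confidence'],2),x['box']) for x in r[:2]])
E
```

```text
pics
{'time': 0.0, 'joint_positions': array([ 1.12760190e+00,  1.31183019e-01,  1.48926979e+00,  2.10189626e-05,
        1.52299841e+00, -8.53834823e-02]), 'joint_velocities': array([-1.13511398e-03,  2.57452645e-04,  5.29432345e-04,  3.10141616e-05,
       -1.94520131e-03,  6.63606281e-04]), 'joint_torque': array([ 1.18922082e-03, -5.69388127e+01, -5.00558996e+01,  2.88873241e-05,
        1.40755170e-02, -2.66030696e-05]), 'eef_pos': array([0.20986254, 0.56151869, 0.23023659]), 'tool_rot': array([ 1.77953049e-01,  9.84038540e-01, -8.94271656e-04, -2.52881749e-04]), 'ft_force': array([-0.8589649 ,  0.68528078,  0.11224131]), 'wrist_torque': array([0.0385001 , 0.03512758, 0.04592224]), 'gripper_force': 0.0, 'width': 0.0854865212550984} 0.0187
scene {'fov_y': 46.83544779099658, 'cx': 321.6986849629175, 'cy': 238.25671718427776, 'xyz': array([ 1.3468284 , -0.97917707,  0.9845573 ]), 'attitude': array([ 0.83376082,  0.31834727, -0.15038348, -0.4253031 ])}
small_bowl [(0.7, [354.2, 182.8, 22.8, 20.6])]
large_bowl [(0.77, [323.2, 200.7, 30.4, 32.7])]
clamp [(0.8, [238.4, 217.1, 145.5, 86.1
[... 364 characters left out ...]
bowl [(0.95, [216.2, 171.0, 22.4, 29.8]), (0.43, [233.4, 204.1, 122.6, 130.5])]
large_bowl [(0.82, [245.7, 200.8, 41.7, 36.8])]
clamp [(0.72, [260.6, 250.5, 76.8, 57.9]), (0.65, [229.9, 206.0, 124.3, 127.3])]
lever [(0.59, [262.6, 249.2, 76.3, 60.3])]
lever_knob [(0.92, [254.9, 248.8, 81.0, 57.9]), (0.59, [230.5, 206.2, 125.3, 129.8])]
celadon_cup [(0.84, [245.0, 143.0, 20.5, 33.1])]
wrist {'fov_y': 66.1246454986157, 'cx': 309.96547333465577, 'cy': 244.69889397435895, 'xyz': array([0.14131391, 0.58762643, 0.37386233]), 'attitude': array([0.81316945, 0.56397317, 0.08199048, 0.11818317])}
small_bowl [(0.41, [71.9, 469.9, 14.4, 8.5])]
large_bowl []
clamp []
lever []
lever_knob []
celadon_cup []
```

```bash
python3 - <<'E'
from h import *
a=cv2.imread('pics/scene0.png')[150:320,190:450]; b=cv2.imread('pics/side0.png')[120:345,180:400]
a=cv2.resize(a,(400,262),interpolation=2); cv2.imwrite('pics/side_c.png',cv2.resize(b,(780,798*1),interpolation=2)[:598] if 0 else cv2.resize(b,(586,600),interpolation=2))
cv2.imwrite('pics/scene_c.png',cv2.resize(cv2.imread('pics/scene0.png')[150:320,190:450],(780,510),interpolation=2))
E
```

```text
(no output)
```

View pics/side_c.png

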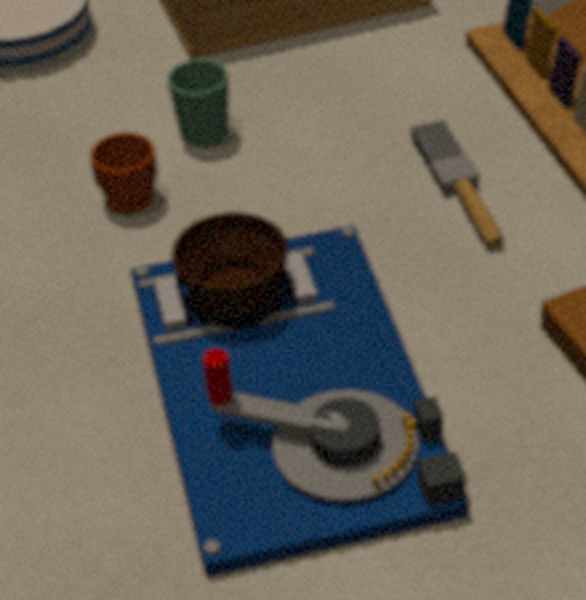

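View pics/scene_c.png

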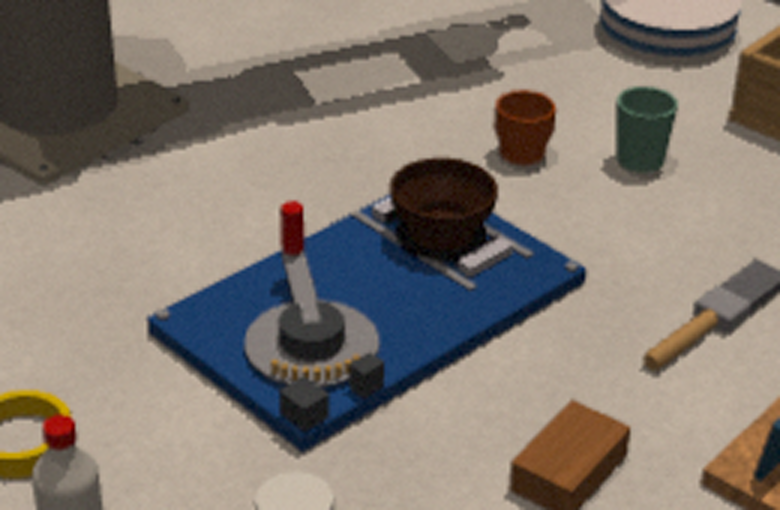

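Side view: rust bowl at crop (124,172), large bowl (231,270), knob (217,377), hub (345,430), plate corners (135,270), (355,232), (467,515), (210,572). Scene view is consistent with this: small bowl (525,127), large bowl (443,210), knob (291,228), cup (645,130).

```bash
python3 - <<'E'
from h import *
S=lambda p:(180+p[0]/2.664,120+p[1]/2.667); C=lambda p:(190+p[0]/3,150+p[1]/3)
L={'small rim':(.062,(123,152),(525,108)),'large rim':(.078,(230,248),(443,187)),'knobtop':(.104,(217,355),(291,207)),'hub top':(.054,(345,422),(311,322)),
'cup rim':(.075,(200,76),(646,101)),'pl -x+y':(.02,(135,270),None),'pl +x+y':(.02,(355,232),(584,268)),'pl +x-y':(.02,(467,513),(303,440)),'pl -x-y':(.02,(208,570),(150,320))}
for k,(z,a,b) in L.items():
    out=[]
    for n,p,fn in (('side',a,S),('scene',b,C)):
        if p is None: continue
        c,f=cal(n); out.append(ray2z(c,f,*fn(p),z)[:2].round(4))
    print(k,*out)
c,f=cal('wrist'); s=robot.state(); T=R.from_quat(s['tool_rot'])
print('cam in tool',T.inv().apply(c['xyz']-s['eef_pos']),(T.inv()*R.from_quat(c['attitude'])).as_matrix().round(3)); print(T.as_matrix().round(3))
E
```

```text
small rim [0.4433 0.2901] [0.4507 0.2842]
large rim [0.4952 0.0915] [0.4992 0.0876]
knobtop [ 0.4381 -0.0625] [ 0.4408 -0.0659]
hub top [ 0.5252 -0.1291] [ 0.53   -0.1333]
cup rim [0.5485 0.3691] [0.5494 0.3669]
pl -x+y [0.4163 0.1605]
pl +x+y [0.6322 0.1331] [0.6379 0.1404]
pl +x-y [ 0.5928 -0.231 ] [ 0.607  -0.2247]
pl -x-y [ 0.379  -0.2076] [ 0.3879 -0.2018]
cam in tool [ 7.34207050e-02 -1.18853240e-04 -1.42542099e-01] [[-0.    -0.959 -0.285]
 [ 1.    -0.    -0.   ]
 [ 0.    -0.285  0.959]]
[[-0.937  0.35   0.   ]
 [ 0.35   0.937 -0.   ]
 [-0.     0.    -1.   ]]
```

Emit:
{"op": "apply_moves", "data": {"increments": [{"hand": 0,"x": -6,"y": -3.3},{"hand": 0,"x": -12,"y": -6.6},{"hand": 0,"x": -18,"y": -9.9},{"hand": 0,"x": -24,"y": -13.2},{"hand": 0,"x": -30,"y": -16.5},{"hand": 0,"x": -31.8,"y": -17.5,"z": 1},{"hand": 0,"x": -31.8,"y": -17.5,"z": 1},{"hand": 0,"x": -31.8,"y": -17.5,"z": 1}]}}

```text
$.increments[0]: bad value
```

```bash
cat >> h.py <<'E'
def fit_circle(n,thing,z,r,p0,z2,r2,save=None,mask=None):
    """centre (x,y) by matching the silhouette of rim circle (z,r) + foot circle (z2,r2) hull with the outline (only its centroid/IoU)"""
    from scipy.optimize import minimize
    c,f=cal(n); im=robot.get_image(n)[:,:,::-1].copy()
    if save: cv2.imwrite(save,im)
    o=robot.outline_of(n,thing) if thing else []
    if not o: print('no',thing); return None
    m=np.array(o[0]['region']).astype(np.uint8)
    t=np.linspace(0,2*np.pi,60)
    def hull(p):
        q=[]
        for zz,rr in zip(z2,r2):
            q+= [proj(c,f,(p[0]+rr*np.cos(a),p[1]+rr*np.sin(a),zz)) for a in t]
        return cv2.convexHull(np.array(q,np.float32))
    def cost(p):
        k=np.zeros((480,640),np.uint8); cv2.fillPoly(k,[(hull(p)*16).round().astype(np.int32)],1,lineType=8,shift=4)
        return 1-(k&m).sum()/max(1,(k|m).sum())
    s=minimize(cost,p0,method='Nelder-Mead',options=dict(initial_simplex=np.array(p0)+np.array([[0,0],[.012,0],[0,.012]]),xatol=2e-4,fatol=1e-4))
    print(thing,n,'conf',round(o[0]['confidence'],2),'xy',s.x.round(4),'IoU',round(1-s.fun,3),o[0]['box'])
    return s.x
SB=dict(z=0,r=0,z2=(0,.034,.062),r2=(.025,.033,.033))
def ed():
    s=robot.state(); print('t',round(s['time'],2),'tcp',s['eef_pos'].round(4),'F',s['ft_force'].round(2),'w',round(s['width'],4),'g',s['gripper_force']); return s
E
python3 - <<'E'
from h import *
ed()
p=fit_circle('wrist','small_bowl',p0=(.447,.287),save='pics/w1.png',**SB)
fit_circle('side','small_bowl',p0=(.447,.287),**SB)
fit_circle('scene','small_bowl',p0=(.447,.287),**SB)
fit_circle('wrist','celadon_cup',p0=(.549,.368),z=0,r=0,z2=(0,.075),r2=(.026,.033))
E
```

```text
t 1.05 tcp [0.2101 0.562  0.2313] F [ 0.48  0.45 -0.93] w 0.0854 g 0.0
no small_bowl
small_bowl side conf 0.91 xy [0.443  0.2922] IoU 0.922 [212.9, 170.4, 26.7, 33.7]
small_bowl scene conf 0.57 xy [0.4443 0.2883] IoU 0.921 [353.8, 184.7, 20.3, 20.7]
no celadon_cup
```

View pics/w1.png

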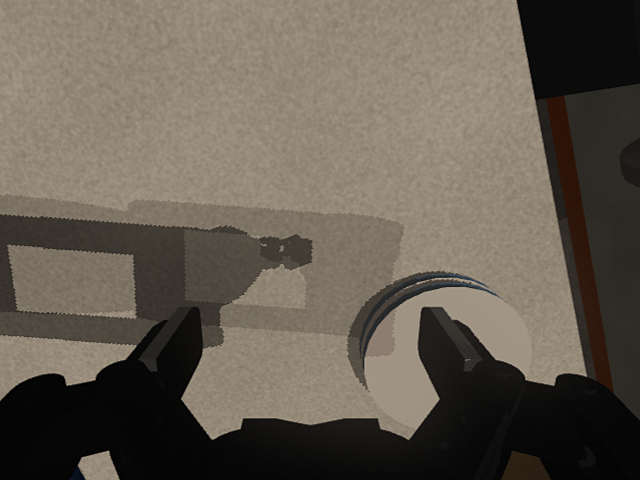

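The wrist view shows only a plate and the fingers, because the move was refused: every row needs all of its fields.

Emit:
{"op": "apply_moves", "data": {"increments": [{"hand": 0,"x": -6,"y": -3.3,"z": 0,"rx": 0,"ry": 0,"rz": 0},{"hand": 0,"x": -12,"y": -6.6,"z": 0,"rx": 0,"ry": 0,"rz": 0},{"hand": 0,"x": -18,"y": -9.9,"z": 0,"rx": 0,"ry": 0,"rz": 0},{"hand": 0,"x": -24,"y": -13.2,"z": 0,"rx": 0,"ry": 0,"rz": 0},{"hand": 0,"x": -30,"y": -16.5,"z": 1,"rx": 0,"ry": 0,"rz": 0},{"hand": 0,"x": -31.6,"y": -17.1,"z": 1,"rx": 0,"ry": 0,"rz": 0},{"hand": 0,"x": -31.6,"y": -17.1,"z": 1,"rx": 0,"ry": 0,"rz": 0},{"hand": 0,"x": -31.6,"y": -17.1,"z": 1,"rx": 0,"ry": 0,"rz": 0}]}}

```text
time: 2.45
eef_pos: [0.446, 0.2914, 0.2213]
tool_rot: [0.178, 0.984, 0.0, -0.0]
ft_force: [-0.6, -0.1, -0.3]
width: 0.0856
gripper_force: 0.0
```

```bash
python3 - <<'E'
from h import *
s=ed(); print(R.from_quat(s['tool_rot']).as_matrix().round(3))
p=fit_circle('wrist','small_bowl',p0=(.445,.288),save='pics/w2.png',**SB)
fit_circle('wrist','celadon_cup',p0=(.549,.368),z=0,r=0,z2=(0,.075),r2=(.026,.033))
fit_circle('wrist','large_bowl',p0=(.497,.0895),z=0,r=0,z2=(.024,.078),r2=(.034,.054))
fit_circle('side','large_bowl',p0=(.497,.0895),z=0,r=0,z2=(.024,.078),r2=(.034,.054))
fit_circle('scene','large_bowl',p0=(.497,.0895),z=0,r=0,z2=(.024,.078),r2=(.034,.054))
if p is not None: print(R.from_quat(s['tool_rot']).inv().apply(np.r_[p,.06]-s['eef_pos'])*100)
E
```

```text
t 2.45 tcp [0.446  0.2914 0.2213] F [-0.55 -0.05 -0.28] w 0.0856 g 0.0
[[-0.936  0.351 -0.   ]
 [ 0.351  0.936  0.   ]
 [ 0.     0.    -1.   ]]
small_bowl wrist conf 0.91 xy [0.4406 0.2912] IoU 0.958 [269.4, 177.2, 77.6, 80.5]
celadon_cup wrist conf 0.83 xy [0.5434 0.3689] IoU 0.802 [388.6, 251.0, 86.4, 83.3]
large_bowl wrist conf 0.84 xy [0.4872 0.0897] IoU 0.563 [51.5, 293.4, 120.5, 91.7]
large_bowl side conf 0.96 xy [0.4931 0.0899] IoU 0.943 [244.7, 201.3, 42.9, 36.4]
large_bowl scene conf 0.72 xy [0.4953 0.089 ] IoU 0.915 [319.9, 201.2, 34.5, 32.3]
[ 0.50190643 -0.21056673 16.13284667]
```

View pics/w2.png

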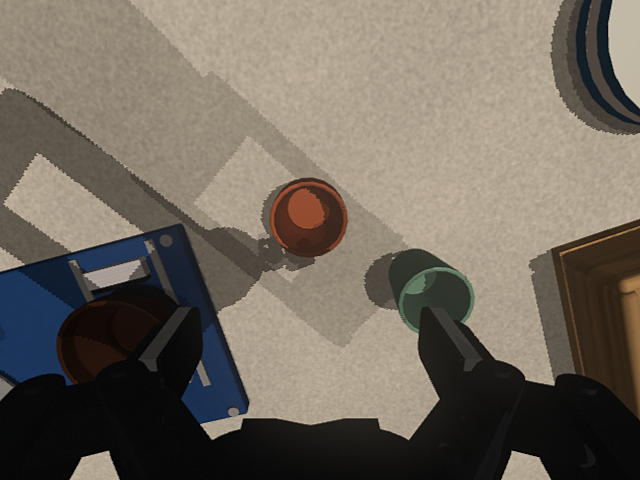

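The rust bowl's rim is centred at (308,217). The cup (436,300) and the large bowl (115,340) are clear of the fingers. I'll descend onto the upper part of the collar only, so the fingertips stay above the large rim later.

Emit:
{"op": "apply_moves", "data": {"increments": [{"hand": 0,"x": 0.5,"y": -0.2,"z": 5,"rx": 0,"ry": 0,"rz": 0},{"hand": 0,"x": 0.5,"y": -0.2,"z": 10,"rx": 0,"ry": 0,"rz": 0},{"hand": 0,"x": 0.5,"y": -0.2,"z": 13,"rx": 0,"ry": 0,"rz": 0},{"hand": 0,"x": 0.5,"y": -0.2,"z": 13,"rx": 0,"ry": 0,"rz": 0}]}}

```text
time: 3.45
eef_pos: [0.4386, 0.2899, 0.0884]
tool_rot: [0.178, 0.984, -0.002, -0.002]
ft_force: [0.2, -0.6, 0.0]
width: 0.0855
gripper_force: 0.0
```

```bash
python3 - <<'E'
from h import *
s=ed()
p=fit_circle('wrist','small_bowl',p0=(.4406,.291),save='pics/w3.png',**SB)
if p is not None: print(R.from_quat(s['tool_rot']).inv().apply(np.r_[p,.044]-s['eef_pos'])*100)
E
```

```text
t 3.45 tcp [0.4386 0.2899 0.0884] F [ 0.18 -0.56  0.04] w 0.0855 g 0.0
small_bowl wrist conf 0.92 xy [0.44   0.2919] IoU 0.97 [248.9, 215.7, 132.8, 134.7]
[-0.08261757  0.25495843  4.4410782 ]
```

View pics/w3.png

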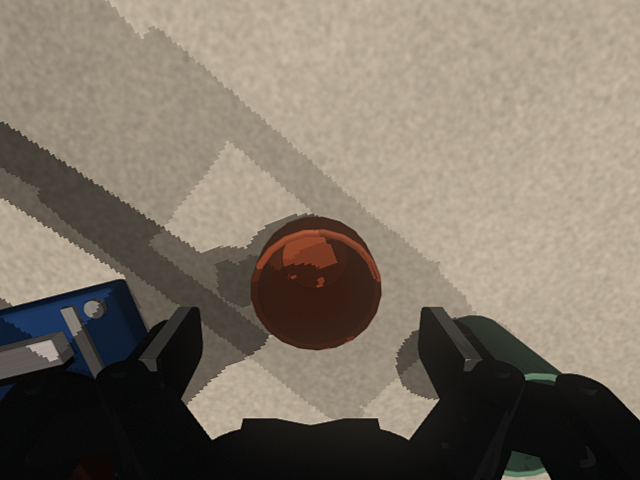

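The bowl is at (315,284), centred between the pads.

Emit:
{"op": "apply_moves", "data": {"increments": [{"hand": 0,"x": -0.1,"y": 0.2,"z": 2.5,"rx": 0,"ry": 0,"rz": 0},{"hand": 0,"x": -0.1,"y": 0.2,"z": 4.4,"rx": 0,"ry": 0,"rz": 0},{"hand": 0,"x": -0.1,"y": 0.2,"z": 4.4,"rx": 0,"ry": 0,"rz": 0},{"hand": 0.2,"x": -0.1,"y": 0.2,"z": 4.4,"rx": 0,"ry": 0,"rz": 0},{"hand": 1,"x": -0.1,"y": 0.2,"z": 4.4,"rx": 0,"ry": 0,"rz": 0},{"hand": 1,"x": -0.1,"y": 0.2,"z": 4.4,"rx": 0,"ry": 0,"rz": 0},{"hand": 1,"x": -0.1,"y": 0.2,"z": 4.4,"rx": 0,"ry": 0,"rz": 0},{"hand": 1,"x": -0.1,"y": 0.2,"z": 4.4,"rx": 0,"ry": 0,"rz": 0}]}}

```text
time: 4.55
eef_pos: [0.4437, 0.2929, 0.049]
tool_rot: [0.178, 0.984, 0.001, 0.001]
ft_force: [0.1, -1.7, 6.1]
width: 0.0623
gripper_force: 66.2
```

```bash
python3 - <<'E'
from h import *
s=ed()
cv2.imwrite('pics/w4.png',robot.get_image('wrist')[:,:,::-1]);print(s['wrist_torque'])
E
```

```text
t 4.55 tcp [0.4437 0.2929 0.049 ] F [ 0.12 -1.72  6.12] w 0.0623 g 66.17886881390405
[-0.46761745  0.02952722 -0.06711009]
```

View pics/w4.png

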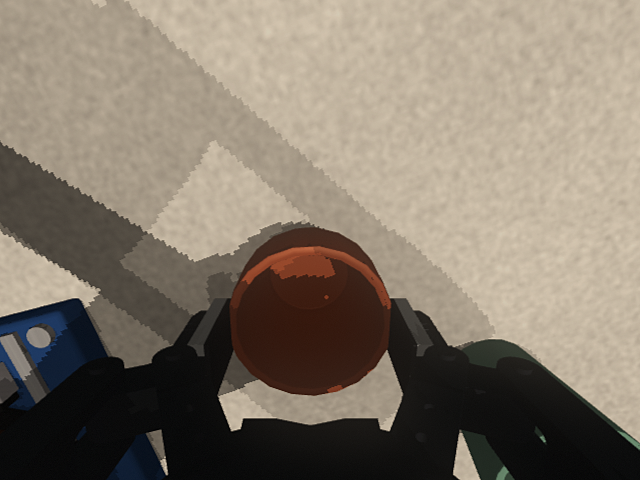

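The bowl is held but the tool stopped at z 0.049, a few mm higher than intended, because the measured pose had overshot. I'll regrip about 6 mm lower.

Emit:
{"op": "apply_moves", "data": {"increments": [{"hand": 0,"x": 0,"y": 0,"z": 0,"rx": 0,"ry": 0,"rz": 0},{"hand": 0,"x": 0,"y": 0,"z": 0,"rx": 0,"ry": 0,"rz": 0},{"hand": 0,"x": 0,"y": 0,"z": 0,"rx": 0,"ry": 0,"rz": 0}]}}

```text
time: 4.97
eef_pos: [0.4423, 0.2926, 0.0472]
tool_rot: [0.178, 0.984, -0.0, -0.0]
ft_force: [-0.6, -0.8, 0.4]
width: 0.0854
gripper_force: 0.0
```

```bash
python3 - <<'E'
from h import *
s=ed()
p=fit_circle('wrist','small_bowl',p0=(.4406,.291),save='pics/w5.png',**SB)
if p is not None: print(R.from_quat(s['tool_rot']).inv().apply(np.r_[p,.043]-s['eef_pos'])*100)
E
```

```text
t 4.97 tcp [0.4423 0.2926 0.0472] F [-0.65 -0.75  0.4 ] w 0.0854 g 0.0
small_bowl wrist conf 0.92 xy [0.441  0.2928] IoU 0.973 [228.2, 230.9, 166.8, 169.3]
[ 0.1317611  -0.02994608  0.42076782]
```

Emit:
{"op": "apply_moves", "data": {"increments": [{"hand": 0,"x": 0.1,"y": 0,"z": 0.5,"rx": 0,"ry": 0,"rz": 0},{"hand": 0,"x": 0.1,"y": 0,"z": 0.5,"rx": 0,"ry": 0,"rz": 0},{"hand": 1,"x": 0.1,"y": 0,"z": 0.5,"rx": 0,"ry": 0,"rz": 0},{"hand": 1,"x": 0.1,"y": 0,"z": 0.5,"rx": 0,"ry": 0,"rz": 0},{"hand": 1,"x": 0.1,"y": 0,"z": 0.5,"rx": 0,"ry": 0,"rz": 0},{"hand": 1,"x": 0.1,"y": 0,"z": 0.5,"rx": 0,"ry": 0,"rz": 0},{"hand": 1,"x": 0.1,"y": 0,"z": 0,"rx": 0,"ry": 0,"rz": 0},{"hand": 1,"x": 0.1,"y": 0,"z": -1,"rx": 0,"ry": 0,"rz": 0},{"hand": 1,"x": 0.1,"y": 0,"z": -3,"rx": 0,"ry": 0,"rz": 0},{"hand": 1,"x": 0.1,"y": 0,"z": -6.5,"rx": 0,"ry": 0,"rz": 0},{"hand": 1,"x": 0.1,"y": 0,"z": -10,"rx": 0,"ry": 0,"rz": 0},{"hand": 1,"x": 0.1,"y": 0,"z": -11,"rx": 0,"ry": 0,"rz": 0},{"hand": 1,"x": 0.1,"y": 0,"z": -11,"rx": 0,"ry": 0,"rz": 0}]}}

```text
time: 6.7
eef_pos: [0.4417, 0.293, 0.1575]
tool_rot: [0.178, 0.984, 0.0, 0.0]
ft_force: [1.1, 0.4, -1.6]
width: 0.0631
gripper_force: 66.5
```

```bash
python3 - <<'E'
from h import *
s=ed(); T=R.from_quat(s['tool_rot']);print(T.as_matrix().round(3))
# bowl in hand: fit tool-frame xy and z offset with wrist image
z0=s['eef_pos'][2]-.0425
for dz in (-.004,-.002,0,.002):
    p=fit_circle('wrist','small_bowl',p0=s['eef_pos'][:2],z=0,r=0,z2=(z0+dz,z0+dz+.034,z0+dz+.062),r2=SB['r2'],save='pics/w6.png')
    if p is not None: print(dz,T.inv().apply(np.r_[p,s['eef_pos'][2]]-s['eef_pos'])*100)
E
```

```text
t 6.7 tcp [0.4417 0.293  0.1575] F [ 1.13  0.37 -1.63] w 0.0631 g 66.48756496197166
[[-0.937  0.35   0.001]
 [ 0.35   0.937  0.   ]
 [-0.001  0.001 -1.   ]]
small_bowl wrist conf 0.65 xy [0.4433 0.292 ] IoU 0.978 [224.5, 236.4, 168.5, 174.3]
-0.004 [-1.89868450e-01 -4.20360856e-02  9.52743647e-05]
small_bowl wrist conf 0.79 xy [0.4406 0.292 ] IoU 0.947 [225.9, 231.8, 167.6, 178.3]
-0.002 [ 0.07133157 -0.13734138 -0.0001447 ]
small_bowl wrist conf 0.95 xy [0.4383 0.2918] IoU 0.924 [225.5, 236.0, 168.4, 175.0]
0 [ 0.27414836 -0.23059121 -0.00034473]
small_bowl wrist conf 0.91 xy [0.44   0.2927] IoU 0.91 [225.7, 235.3, 166.5, 173.7]
0.002 [ 0.14762171 -0.08645436 -0.00015881]
```

View pics/w6.png

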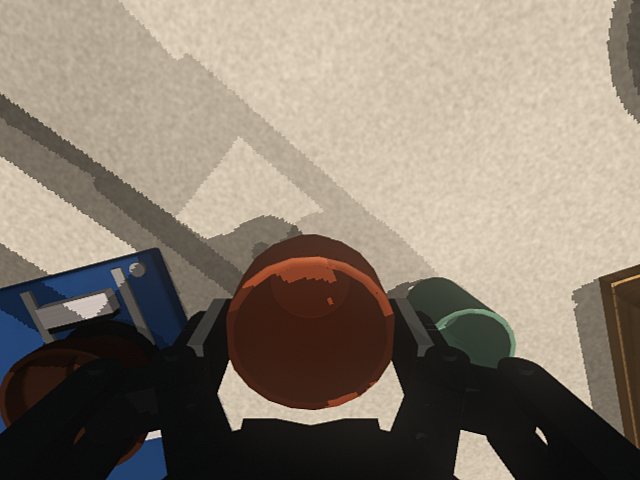

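The bowl is held upright, rim centred at (310,333). Next I'll move beyond the large bowl so the wrist camera sees it in front of the held bowl.

Emit:
{"op": "apply_moves", "data": {"increments": [{"hand": 1,"x": -1,"y": -1,"z": -1,"rx": 0,"ry": 0,"rz": 0},{"hand": 1,"x": -4,"y": -3,"z": -3,"rx": 0,"ry": 0,"rz": 0},{"hand": 1,"x": -8,"y": -6.5,"z": -4,"rx": 0,"ry": 0,"rz": 0},{"hand": 1,"x": -12,"y": -10,"z": -4,"rx": 0,"ry": 0,"rz": 0},{"hand": 1,"x": -16,"y": -13.5,"z": -4,"rx": 0,"ry": 0,"rz": 0},{"hand": 1,"x": -19.5,"y": -16,"z": -4,"rx": 0,"ry": 0,"rz": 0},{"hand": 1,"x": -20.8,"y": -17.2,"z": -4,"rx": 0,"ry": 0,"rz": 0},{"hand": 1,"x": -20.8,"y": -17.2,"z": -4,"rx": 0,"ry": 0,"rz": 0},{"hand": 1,"x": -20.8,"y": -17.2,"z": -4,"rx": 0,"ry": 0,"rz": 0}]}}

```text
time: 8.22
eef_pos: [0.5757, 0.0597, 0.1974]
tool_rot: [0.178, 0.984, 0.0, -0.0]
ft_force: [0.7, -0.2, -2.1]
width: 0.063
gripper_force: 66.4
```

```bash
cat > held.py <<'E'
from h import *
from scipy.optimize import minimize
s=ed(); T=R.from_quat(s['tool_rot']); c,f=cal('wrist')
im=robot.get_image('wrist')[:,:,::-1]; cv2.imwrite('pics/w7.png',im)
ms=[]
for i in range(3):
    if i: robot.get_image('wrist')
    o=robot.outline_of('wrist','small_bowl')
    if o: ms.append(o[0]['region'])
m=(np.mean(ms,0)>.5).astype(np.uint8); t=np.linspace(0,2*np.pi,60)
def hull(p):
    q=[]; Rt=R.from_rotvec([p[4] if len(p)>4 else 0,p[3],0])
    for z,r in zip((0,.034,.062),(.025,.033,.033)):
        for a in t:  # bowl frame: z up = -tool z ; tilt about the grasp
            v=Rt.apply([r*np.cos(a),r*np.sin(a),-(z-.055)])+[p[0],p[1],p[2]-.055]
            q.append(proj(c,f,s['eef_pos']+T.apply(v)))
    return cv2.convexHull(np.array(q,np.float32))
def cost(p):
    k=np.zeros((480,640),np.uint8); cv2.fillPoly(k,[(hull(p)*16).round().astype(np.int32)],1,shift=4)
    return 1-(k&m).sum()/(k|m).sum()
x0=np.array([0,0,.044,0.]); sim=np.vstack([x0]+[x0+d for d in np.diag([.006,.006,.006,.1])])
r=minimize(cost,x0,method='Nelder-Mead',options=dict(initial_simplex=sim,fatol=1e-5,xatol=1e-5,maxiter=400)); print('held x,y,z(underside),tilt',r.x.round(4),1-r.fun)
LB=dict(z=0,r=0,z2=(.024,.078),r2=(.034,.054))
fit_circle('wrist','large_bowl',p0=(.492,.0915),**LB)
E
python3 held.py
```

```text
t 8.22 tcp [0.5757 0.0597 0.1974] F [ 0.66 -0.22 -2.15] w 0.063 g 66.40237877603795
held x,y,z(underside),tilt [-0.0012 -0.0004  0.0456 -0.002 ] 0.986843796871652
large_bowl wrist conf 0.9 xy [0.4933 0.0898] IoU 0.961 [229.3, 23.2, 161.7, 168.5]
```

View pics/w7.png

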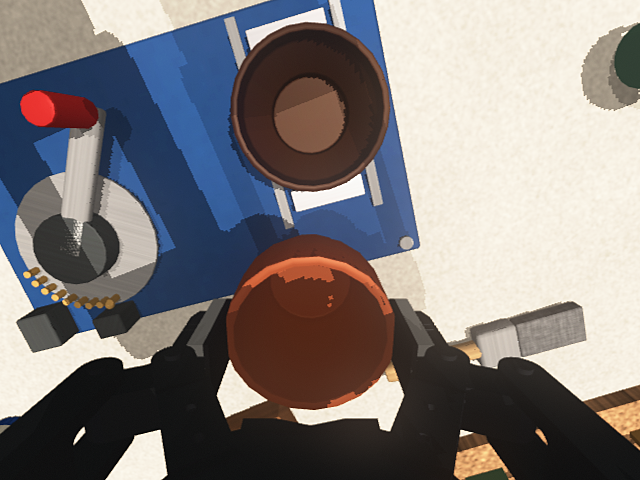

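Clear view: large-bowl rim centred near (311,106) with its floor at (310,115), knob top (40,108), hub (72,240), and the held bowl upright.

```bash
python3 - <<'E'
from h import *
s=robot.state(); T=R.from_quat(s['tool_rot']); c,f=cal('wrist')
im=cv2.imread('pics/w7.png')
for n,u,v,z in [('rim',311,106.5,.078),('floor',310,115,.030),('knobtop',39,108,.104),('hub',72,238,.054),('corner',418,247,.02)]: print(n,ray2z(c,f,u,v,z).round(4))
# floor: bright pixels inside bowl
sub=im[60:170,250:370].astype(int).sum(2); g=cv2.GaussianBlur(sub.astype(np.float32),(3,3),0)
_,b=cv2.threshold(cv2.normalize(g,None,0,255,cv2.NORM_MINMAX).astype(np.uint8),0,255,cv2.THRESH_OTSU)
cs,_=cv2.findContours(b,cv2.RETR_EXTERNAL,cv2.CHAIN_APPROX_NONE); k=max(cs,key=cv2.contourArea); (x,y),ax,_=cv2.fitEllipse(k); print('floor ell',x+250,y+60,ax,ray2z(c,f,x+250,y+60,.030).round(4))
ro=robot.outline_of('wrist','lever_knob'); print([(r['confidence'],r['box']) for r in ro])
for tgt in [(.4933,.0898)]:
    print(T.inv().apply(np.r_[tgt,.0756]-s['eef_pos'])*100)
E
```

```text
rim [0.4902 0.0921 0.078 ]
floor [0.4928 0.0904 0.03  ]
knobtop [ 0.4355 -0.0621  0.104 ]
hub [ 0.5145 -0.1221  0.054 ]
corner [0.6325 0.1428 0.02  ]
floor ell 309.2590026855469 115.26987838745117 (68.3334732055664, 73.73670196533203) [0.4928 0.0898 0.03  ]
[(0.77, [13.3, 86.3, 145.4, 219.9])]
[ 8.80755849 -0.04680747 12.17311811]
```

Emit:
{"op": "apply_moves", "data": {"increments": [{"hand": 1,"x": 1.5,"y": 0,"z": 0,"rx": 0,"ry": 0,"rz": 0},{"hand": 1,"x": 4.5,"y": 0,"z": 1,"rx": 0,"ry": 0,"rz": 0},{"hand": 1,"x": 7.5,"y": 0,"z": 3,"rx": 0,"ry": 0,"rz": 0},{"hand": 1,"x": 8.9,"y": 0,"z": 5,"rx": 0,"ry": 0,"rz": 0},{"hand": 1,"x": 8.9,"y": 0,"z": 6,"rx": 0,"ry": 0,"rz": 0},{"hand": 1,"x": 8.9,"y": 0,"z": 6,"rx": 0,"ry": 0,"rz": 0},{"hand": 1,"x": 8.9,"y": 0,"z": 7,"rx": 0,"ry": 0,"rz": 0},{"hand": 1,"x": 8.9,"y": 0,"z": 8,"rx": 0,"ry": 0,"rz": 0},{"hand": 1,"x": 8.9,"y": 0,"z": 9,"rx": 0,"ry": 0,"rz": 0},{"hand": 1,"x": 8.9,"y": 0,"z": 10,"rx": 0,"ry": 0,"rz": 0},{"hand": 1,"x": 8.9,"y": 0,"z": 11,"rx": 0,"ry": 0,"rz": 0},{"hand": 1,"x": 8.9,"y": 0,"z": 11.5,"rx": 0,"ry": 0,"rz": 0},{"hand": 1,"x": 8.9,"y": 0,"z": 11.5,"rx": 0,"ry": 0,"rz": 0}]}}

```text
time: 10.3
eef_pos: [0.4924, 0.0901, 0.0818]
tool_rot: [0.178, 0.984, -0.0, -0.0]
ft_force: [0.1, 0.3, -1.0]
width: 0.0628
gripper_force: 66.4
```

```bash
python3 - <<'E'
from h import *
s=ed(); cv2.imwrite('pics/w8.png',robot.get_image('wrist')[:,:,::-1])
E
```

```text
t 10.3 tcp [0.4924 0.0901 0.0818] F [ 0.1   0.33 -0.96] w 0.0628 g 66.40528559768427
```

View pics/w8.png

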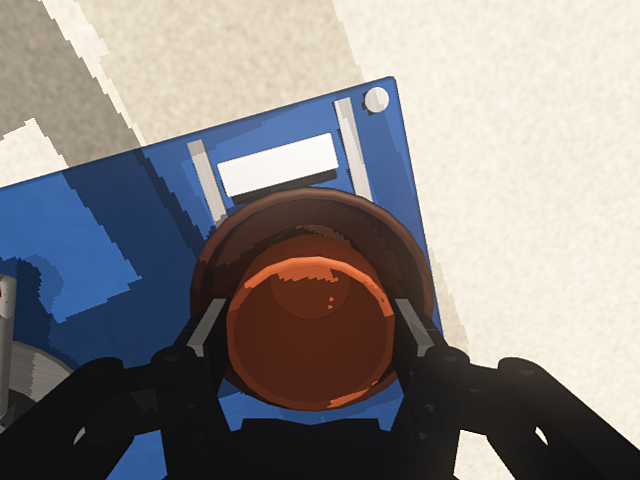

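The small bowl (centre 311) lies concentric with the large rim (192 to 433, centre 312). I'll lower it slowly to contact.

Emit:
{"op": "apply_moves", "data": {"increments": [{"hand": 1,"x": 0,"y": 0,"z": 0.2,"rx": 0,"ry": 0,"rz": 0},{"hand": 1,"x": 0,"y": 0,"z": 0.4,"rx": 0,"ry": 0,"rz": 0},{"hand": 1,"x": 0,"y": 0,"z": 0.6,"rx": 0,"ry": 0,"rz": 0},{"hand": 1,"x": 0,"y": 0,"z": 0.6,"rx": 0,"ry": 0,"rz": 0}]}}

```text
time: 10.85
eef_pos: [0.4926, 0.0901, 0.0761]
tool_rot: [0.178, 0.984, -0.0, -0.0]
ft_force: [0.1, 1.0, -1.3]
width: 0.0628
gripper_force: 66.4
```

Emit:
{"op": "apply_moves", "data": {"increments": [{"hand": 1,"x": 0,"y": 0,"z": 0.1,"rx": 0,"ry": 0,"rz": 0},{"hand": 1,"x": 0,"y": 0,"z": 0.1,"rx": 0,"ry": 0,"rz": 0}]}}

```text
time: 11.1
eef_pos: [0.4927, 0.0901, 0.0752]
tool_rot: [0.178, 0.984, -0.0, -0.0]
ft_force: [0.1, -0.6, -1.6]
width: 0.0628
gripper_force: 66.4
```

Emit:
{"op": "apply_moves", "data": {"increments": [{"hand": 1,"x": 0,"y": 0,"z": 0.1,"rx": 0,"ry": 0,"rz": 0},{"hand": 1,"x": 0,"y": 0,"z": 0.1,"rx": 0,"ry": 0,"rz": 0}]}}

```text
time: 11.35
eef_pos: [0.4927, 0.0901, 0.0742]
tool_rot: [0.178, 0.984, -0.0, -0.0]
ft_force: [0.0, -0.2, -0.9]
width: 0.0633
gripper_force: 66.4
```

Emit:
{"op": "apply_moves", "data": {"increments": [{"hand": 1,"x": 0,"y": 0,"z": 0.1,"rx": 0,"ry": 0,"rz": 0},{"hand": 1,"x": 0,"y": 0,"z": 0.1,"rx": 0,"ry": 0,"rz": 0}]}}

```text
time: 11.6
eef_pos: [0.4927, 0.0901, 0.0732]
tool_rot: [0.178, 0.984, -0.0, -0.0]
ft_force: [-0.6, 0.5, -1.8]
width: 0.0625
gripper_force: 66.4
```

Emit:
{"op": "apply_moves", "data": {"increments": [{"hand": 1,"x": 0,"y": 0,"z": 0.1,"rx": 0,"ry": 0,"rz": 0},{"hand": 1,"x": 0,"y": 0,"z": 0.1,"rx": 0,"ry": 0,"rz": 0}]}}

```text
time: 11.85
eef_pos: [0.493, 0.0901, 0.0728]
tool_rot: [0.178, 0.984, 0.0, 0.0]
ft_force: [-1.9, -1.0, 4.7]
width: 0.0628
gripper_force: 67.0
```

Contact felt at z of about 0.073. Releasing.

Emit:
{"op": "apply_moves", "data": {"increments": [{"hand": 0,"x": 0,"y": 0,"z": 0,"rx": 0,"ry": 0,"rz": 0},{"hand": 0,"x": 0,"y": 0,"z": 0,"rx": 0,"ry": 0,"rz": 0},{"hand": 0,"x": 0,"y": 0,"z": 0,"rx": 0,"ry": 0,"rz": 0},{"hand": 0,"x": 0,"y": 0,"z": 0,"rx": 0,"ry": 0,"rz": 0},{"hand": 0,"x": 0,"y": 0,"z": -0.5,"rx": 0,"ry": 0,"rz": 0},{"hand": 0,"x": 0,"y": 0,"z": -1.5,"rx": 0,"ry": 0,"rz": 0},{"hand": 0,"x": 0,"y": 0,"z": -4,"rx": 0,"ry": 0,"rz": 0},{"hand": 0,"x": -3,"y": 0,"z": -9,"rx": 0,"ry": 0,"rz": 0},{"hand": 0,"x": -6,"y": 0,"z": -13,"rx": 0,"ry": 0,"rz": 0},{"hand": 0,"x": -8,"y": 0,"z": -13,"rx": 0,"ry": 0,"rz": 0},{"hand": 0,"x": -8,"y": 0,"z": -13,"rx": 0,"ry": 0,"rz": 0}]}}

```text
time: 13.22
eef_pos: [0.5688, 0.0616, 0.2035]
tool_rot: [0.178, 0.984, 0.0, 0.001]
ft_force: [-0.1, -0.0, -1.1]
width: 0.0857
gripper_force: 0.0
```

```bash
python3 - <<'E'
from h import *
s=ed()
a=fit_circle('wrist','small_bowl',p0=(.493,.09),z=0,r=0,z2=(.03,.064,.092),r2=SB['r2'],save='pics/w9.png')
b=fit_circle('wrist','large_bowl',p0=(.493,.09),z=0,r=0,z2=(.024,.078),r2=(.034,.054))
E
```

```text
t 13.22 tcp [0.5688 0.0616 0.2035] F [-0.11 -0.03 -1.09] w 0.0857 g 0.0
small_bowl wrist conf 0.97 xy [0.4935 0.0896] IoU 0.96 [258.1, 67.8, 100.3, 104.3]
large_bowl wrist conf 0.66 xy [0.4929 0.09  ] IoU 0.573 [233.8, 36.5, 156.2, 167.7]
```

View pics/w9.png

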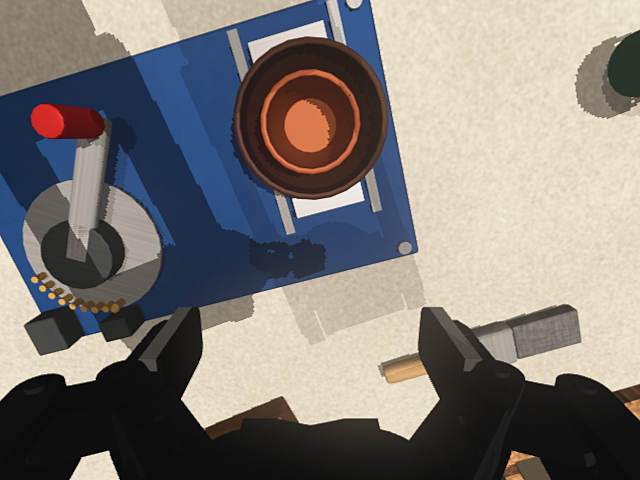

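Nested and concentric: small rim at (310,120) inside the large rim at (310,118). Knob top is at (47,120) and the hub at (82,252). Now to locate the knob and pivot and plan the approach.

```bash
python3 - <<'E'
from h import *
from scipy.optimize import minimize
s=robot.state(); c,f=cal('wrist'); im=cv2.imread('pics/w9.png'); T=R.from_quat(s['tool_rot'])
b,g,r=[im[:,:,i].astype(int) for i in range(3)]
m=((r>90)&(g<70)&(b<70)&(r>2.2*g)); m[:,160:]=0; m[:70]=0; m[170:]=0
m=m.astype(np.uint8); m=cv2.morphologyEx(m,cv2.MORPH_CLOSE,np.ones((5,5))); print(m.sum(),cv2.boundingRect(m))
t=np.linspace(0,6.28,40)
def cost(p):
    q=np.array([proj(c,f,(p[0]+.011*np.cos(a),p[1]+.011*np.sin(a),z)) for z in (.054,.104) for a in t],np.float32)
    k=np.zeros((480,640),np.uint8); cv2.fillPoly(k,[(cv2.convexHull(q)*16).round().astype(np.int32)],1,shift=4)
    return 1-(k&m).sum()/(k|m).sum()
o=minimize(cost,(.436,-.062),method='Nelder-Mead',options=dict(initial_simplex=[(.436,-.062),(.445,-.062),(.436,-.053)],xatol=1e-4)); kn=o.x; print('knob',kn,1-o.fun)
seat=np.array([.4932,.0898]); d=kn-seat
yaw=np.arctan2(d[1],d[0])-np.arctan2(-.1575,-.0438); print('yaw',yaw,np.hypot(*d))
Z=lambda a:np.array([[np.cos(a),-np.sin(a)],[np.sin(a),np.cos(a)]])
print('pivot',seat+Z(yaw)@[.05,-.215],'hub px',ray2z(c,f,82,252,.054), 'corner pred',seat+Z(yaw)@[.135,.07],ray2z(c,f,416,251,.02))
print('j',s['joint_positions'].round(2), 'to knob, tool cm',T.inv().apply(np.r_[kn,.065]-s['eef_pos'])*100)
E
```

```text
1403 (30, 104, 65, 35)
knob [ 0.43272656 -0.06055062] 0.5666397415185783
yaw -0.11117377134530448 0.16205661595980653
pivot [ 0.51903817 -0.12941996] hub px [ 0.51820382 -0.12067878  0.054     ] corner pred [0.63513273 0.1443903 ] [0.62746676 0.14378859 0.02      ]
j [ 0.02  0.07  1.61  0.    1.47 -1.19] to knob, tool cm [  8.21373162 -16.20270539  13.68407887]
```

Emit:
{"op": "apply_moves", "data": {"increments": [{"hand": 0,"x": 2,"y": -4,"z": 0,"rx": 0,"ry": 0,"rz": 0.07},{"hand": 0,"x": 4.5,"y": -9,"z": 0,"rx": 0,"ry": 0,"rz": 0.15},{"hand": 0,"x": 7,"y": -14,"z": 0,"rx": 0,"ry": 0,"rz": 0.25},{"hand": 0,"x": 8.2,"y": -16.2,"z": 0,"rx": 0,"ry": 0,"rz": 0.28},{"hand": 0,"x": 8.2,"y": -16.2,"z": 0,"rx": 0,"ry": 0,"rz": 0.28},{"hand": 0,"x": 8.2,"y": -16.2,"z": 0,"rx": 0,"ry": 0,"rz": 0.28}]}}

```text
time: 14.18
eef_pos: [0.4343, -0.0604, 0.2023]
tool_rot: [0.313, 0.95, 0.0, 0.0]
ft_force: [0.2, -0.2, 0.3]
width: 0.0854
gripper_force: 0.0
```

```bash
cat > knob.py <<'E'
from h import *
from scipy.optimize import minimize
s=ed(); c,f=cal('wrist'); im=robot.get_image('wrist')[:,:,::-1].copy(); cv2.imwrite('pics/k.png',im); T=R.from_quat(s['tool_rot'])
hsv=cv2.cvtColor(im,cv2.COLOR_BGR2HSV); m=(((hsv[:,:,0]<9)|(hsv[:,:,0]>171))&(hsv[:,:,1]>190)&(hsv[:,:,2]>60)).astype(np.uint8)
m=cv2.morphologyEx(cv2.morphologyEx(m,cv2.MORPH_OPEN,np.ones((3,3))),cv2.MORPH_CLOSE,np.ones((5,5)))
n,l,st,ce=cv2.connectedComponentsWithStats(m); print([(st[i].tolist()) for i in range(1,n)])
i=1+np.argmin([abs(ce[i][0]-320)+abs(ce[i][1]-250)-st[i][4]/20 for i in range(1,n)]); m=(l==i).astype(np.uint8)
t=np.linspace(0,6.28,40)
def cost(p):
    q=np.array([proj(c,f,(p[0]+.011*np.cos(a),p[1]+.011*np.sin(a),z)) for z in (.054,.104) for a in t],np.float32)
    k=np.zeros((480,640),np.uint8); cv2.fillPoly(k,[(cv2.convexHull(q)*16).round().astype(np.int32)],1,shift=4)
    return 1-(k&m).sum()/(k|m).sum()
a=s['eef_pos'][:2]; o=minimize(cost,a,method='Nelder-Mead',options=dict(initial_simplex=[a,a+[.01,0],a+[0,.01]],xatol=1e-4)); kn=o.x; print('knob',kn.round(4),1-o.fun)
seat=np.array([.4932,.0898]); d=kn-seat
yaw=np.arctan2(d[1],d[0])-np.arctan2(-.1575,-.0438); print('yaw',yaw,np.hypot(*d))
Z=lambda a:np.array([[np.cos(a),-np.sin(a)],[np.sin(a),np.cos(a)]])
print('pivot',seat+Z(yaw)@[.05,-.215],'tool',T.inv().apply(np.r_[kn,.065]-s['eef_pos'])*100,'tool y ang',np.degrees(np.arctan2(*T.as_matrix()[[1,0],1])))
E
python3 knob.py
```

```text
t 14.18 tcp [ 0.4343 -0.0604  0.2023] F [ 0.23 -0.15  0.33] w 0.0854 g 0.0
[[293, 245, 29, 19, 407]]
knob [ 0.4336 -0.0632] 0.32612179487179493
yaw -0.0999856386446496 0.16422885714008972
pivot [ 0.52148917 -0.12911716] tool [-0.11639932 -0.27693442 13.72815814] tool y ang 53.49471690310814
```

```bash
sed -i 's/>190)/>130)/; s/>60))/>30))/' knob.py; python3 knob.py; python3 -c "
import cv2;im=cv2.imread('pics/k.png');h=cv2.cvtColor(im,40)
for v in range(225,290,5): print(v,[tuple(h[v,u].tolist()) for u in (295,307,318)])"
```

```text
t 14.22 tcp [ 0.4345 -0.0602  0.2022] F [ 0.12 -0.2   0.32] w 0.0851 g 0.0
[[501, 130, 3, 3, 9], [466, 133, 122, 104, 8065], [468, 149, 3, 3, 9], [456, 189, 3, 3, 9], [458, 203, 10, 20, 71], [292, 221, 30, 43, 1066], [470, 227, 5, 4, 16]]
knob [ 0.4345 -0.0602] 0.0
yaw -0.1020254665731748 0.16109174994661313
pivot [ 0.52104256 -0.12917441] tool [-9.19333873e-04 -4.39759897e-03  1.37224117e+01] tool y ang 53.52311415412603
225 [(100, 9, 83), (177, 170, 108), (5, 53, 124)]
230 [(178, 156, 90), (177, 169, 110), (177, 179, 108)]
235 [(177, 164, 90), (178, 188, 141), (177, 175, 108)]
240 [(177, 167, 93), (0, 185, 229), (178, 185, 128)]
245 [(0, 192, 226), (179, 190, 200), (179, 192, 201)]
250 [(179, 194, 191), (179, 191, 196), (179, 192, 195)]
255 [(179, 194, 185), (179, 194, 191), (179, 194, 192)]
260 [(25, 13, 116), (179, 192, 191), (25, 12, 129)]
265 [(9, 23, 79), (0, 0, 72), (174, 17, 76)]
270 [(8, 26, 80), (10, 18, 83), (9, 22, 82)]
275 [(7, 29, 80), (6, 16, 82), (9, 22, 81)]
280 [(5, 20, 77), (10, 19, 82), (6, 16, 78)]
285 [(10, 21, 74), (9, 22, 83), (0, 13, 79)]
```

```bash
sed -i 's/-st\[i\]\[4\]\/20//' knob.py; python3 knob.py
```

```text
t 14.28 tcp [ 0.4345 -0.0602  0.2022] F [-0.12 -0.58 -0.27] w 0.0853 g 0.0
[[509, 116, 3, 3, 9], [488, 122, 19, 15, 81], [466, 134, 122, 103, 8083], [456, 190, 14, 37, 134], [292, 221, 30, 43, 1066], [471, 228, 3, 3, 9], [488, 242, 7, 5, 23], [500, 246, 3, 3, 9]]
knob [ 0.4349 -0.0637] 0.846703733121525
yaw -0.09158909076583743 0.16422311327234976
pivot [ 0.5233263  -0.12887191] tool [-0.24358581 -0.26719178 13.72151531] tool y ang 53.53905838171288
```

Emit:
{"op": "apply_moves", "data": {"increments": [{"hand": 0.3,"x": -0.2,"y": -0.3,"z": 2,"rx": 0,"ry": 0,"rz": 0},{"hand": 0.5,"x": -0.2,"y": -0.3,"z": 5,"rx": 0,"ry": 0,"rz": 0},{"hand": 0.5,"x": -0.2,"y": -0.3,"z": 5,"rx": 0,"ry": 0,"rz": 0},{"hand": 0.5,"x": -0.2,"y": -0.3,"z": 8,"rx": 0,"ry": 0,"rz": 0},{"hand": 0.5,"x": -0.2,"y": -0.3,"z": 11,"rx": 0,"ry": 0,"rz": 0},{"hand": 0.5,"x": -0.2,"y": -0.3,"z": 13.4,"rx": 0,"ry": 0,"rz": 0},{"hand": 0.5,"x": -0.2,"y": -0.3,"z": 13.4,"rx": 0,"ry": 0,"rz": 0}]}}

```text
time: 15.2
eef_pos: [0.4331, -0.0639, 0.0676]
tool_rot: [0.313, 0.95, -0.0, -0.002]
ft_force: [0.4, -0.9, 0.3]
width: 0.0428
gripper_force: 0.0
```

```bash
cat > plan.py <<'E'
from h import *
import sys
P=np.array([.5233,-.1289]); yaw=-.0916; rho=.11
def tgt(k,w):
    ph=np.pi-.55+yaw+.18*k; u=np.array([np.cos(ph),np.sin(ph)]); y=np.array([u[1],-u[0]])
    return P+rho*u+y*(.011-w/2), np.arctan2(y[1],y[0])
def status():
    s=ed(); T=R.from_quat(s['tool_rot']); w=s['width']; yv=T.as_matrix()[:2,1]
    kn=s['eef_pos'][:2]-yv*(.011-w/2)   # knob centre if finger touches
    a=kn-P; k=(np.arctan2(a[1],a[0])%(2*np.pi)-(np.pi-.55+yaw))/.18
    print('clicks if touching',round(k,2),'tangential F',round(float(s['ft_force'][:2]@yv),2),'radial',round(float(s['ft_force'][:2]@T.as_matrix()[:2,0]),2)); return s,T,w
if __name__=='__main__':
    s,T,w=status()
    for k in map(float,sys.argv[1:]):
        p,a=tgt(k,w); d=T.inv().apply(np.r_[p,s['eef_pos'][2]]-s['eef_pos'])*100
        a0=np.arctan2(T.as_matrix()[1,1],T.as_matrix()[0,1]); print(k,'x %.2f y %.2f rz %.3f'%(d[0],d[1],-(a-a0)))
E
python3 plan.py -.3 0 .25 .5 .75 1 1.2
```

```text
t 15.2 tcp [ 0.4331 -0.0639  0.0676] F [ 0.37 -0.88  0.26] w 0.0428 g 0.0
clicks if touching -0.42 tangential F -0.49 radial -0.82
-0.3 x -0.07 y -0.25 rz 0.058
0.0 x -0.11 y -0.85 rz 0.004
0.25 x -0.16 y -1.34 rz -0.041
0.5 x -0.24 y -1.83 rz -0.086
0.75 x -0.34 y -2.32 rz -0.131
1.0 x -0.46 y -2.80 rz -0.176
1.2 x -0.58 y -3.18 rz -0.212
```

Emit:
{"op": "apply_moves", "data": {"increments": [{"hand": 0.5,"x": 0,"y": -0.4,"z": 0,"rx": 0,"ry": 0,"rz": 0},{"hand": 0.5,"x": -0.1,"y": -0.9,"z": 0,"rx": 0,"ry": 0,"rz": 0},{"hand": 0.5,"x": -0.1,"y": -0.9,"z": 0,"rx": 0,"ry": 0,"rz": 0}]}}

```text
time: 15.58
eef_pos: [0.4303, -0.0728, 0.0696]
tool_rot: [0.314, 0.949, 0.0, 0.001]
ft_force: [1.0, 0.3, 0.5]
width: 0.0423
gripper_force: 0.5
```

Emit:
{"op": "apply_moves", "data": {"increments": [{"hand": 0.5,"x": 0,"y": -0.3,"z": 0,"rx": 0,"ry": 0,"rz": -0.03},{"hand": 0.5,"x": 0,"y": -0.3,"z": 0,"rx": 0,"ry": 0,"rz": -0.03}]}}

```text
time: 15.82
eef_pos: [0.4299, -0.0742, 0.0695]
tool_rot: [0.299, 0.954, 0.001, 0.002]
ft_force: [9.5, 7.0, -1.7]
width: 0.0428
gripper_force: 5.4
```

```bash
python3 plan.py .5 .75 .85 1 1.1
```

```text
t 15.82 tcp [ 0.4299 -0.0742  0.0695] F [ 9.53  7.04 -1.66] w 0.0428 g 5.374538004398346
clicks if touching 0.09 tangential F 11.22 radial -3.81
0.5 x 0.14 y -0.81 rz -0.055
0.75 x 0.05 y -1.30 rz -0.100
0.85 x 0.01 y -1.50 rz -0.118
1.0 x -0.06 y -1.79 rz -0.145
1.1 x -0.11 y -1.98 rz -0.163
```

Emit:
{"op": "apply_moves", "data": {"increments": [{"hand": 0.5,"x": 0,"y": -0.2,"z": 0,"rx": 0,"ry": 0,"rz": -0.02},{"hand": 0.5,"x": 0,"y": -0.2,"z": 0,"rx": 0,"ry": 0,"rz": -0.02}]}}

```text
time: 16.08
eef_pos: [0.4297, -0.0753, 0.0696]
tool_rot: [0.289, 0.957, 0.002, 0.003]
ft_force: [14.9, 10.6, -5.5]
width: 0.0423
gripper_force: 8.2
```

Emit:
{"op": "apply_moves", "data": {"increments": [{"hand": 0.5,"x": 0,"y": -0.3,"z": 0,"rx": 0,"ry": 0,"rz": -0.03},{"hand": 0.5,"x": 0,"y": -0.3,"z": 0,"rx": 0,"ry": 0,"rz": -0.03}]}}

```text
time: 16.32
eef_pos: [0.4259, -0.079, 0.0692]
tool_rot: [0.275, 0.961, 0.0, 0.001]
ft_force: [3.1, 1.0, 3.0]
width: 0.0427
gripper_force: 1.8
```

```bash
python3 plan.py .5 .75 .85 1 1.1
```

```text
t 16.32 tcp [ 0.4259 -0.079   0.0692] F [3.15 1.04 3.04] w 0.0427 g 1.7589661851525307
clicks if touching 0.41 tangential F 2.55 radial -2.12
0.5 x 0.09 y -0.19 rz -0.006
0.75 x 0.02 y -0.68 rz -0.051
0.85 x -0.01 y -0.88 rz -0.069
1.0 x -0.06 y -1.17 rz -0.096
1.1 x -0.10 y -1.36 rz -0.114
```

Emit:
{"op": "apply_moves", "data": {"increments": [{"hand": 0.5,"x": 0,"y": -0.2,"z": 0,"rx": 0,"ry": 0,"rz": -0.02},{"hand": 0.5,"x": 0,"y": -0.2,"z": 0,"rx": 0,"ry": 0,"rz": -0.02}]}}

```text
time: 16.58
eef_pos: [0.4246, -0.0808, 0.069]
tool_rot: [0.266, 0.964, 0.0, 0.001]
ft_force: [3.2, 2.0, 1.8]
width: 0.043
gripper_force: 1.8
```

Emit:
{"op": "apply_moves", "data": {"increments": [{"hand": 0.5,"x": 0,"y": -0.25,"z": 0,"rx": 0,"ry": 0,"rz": -0.02},{"hand": 0.5,"x": 0,"y": -0.25,"z": 0,"rx": 0,"ry": 0,"rz": -0.02}]}}

```text
time: 16.82
eef_pos: [0.4225, -0.0829, 0.0685]
tool_rot: [0.256, 0.967, -0.0, 0.0]
ft_force: [1.2, 1.3, 1.4]
width: 0.0425
gripper_force: 1.0
```

Emit:
{"op": "apply_moves", "data": {"increments": [{"hand": 0.5,"x": 0,"y": -0.25,"z": 0,"rx": 0,"ry": 0,"rz": -0.02},{"hand": 0.5,"x": 0,"y": -0.25,"z": 0,"rx": 0,"ry": 0,"rz": -0.02}]}}

```text
time: 17.08
eef_pos: [0.4208, -0.085, 0.0681]
tool_rot: [0.246, 0.969, -0.0, -0.0]
ft_force: [0.4, 1.6, 0.9]
width: 0.043
gripper_force: 0.7
```

Emit:
{"op": "apply_moves", "data": {"increments": [{"hand": 0.5,"x": 0,"y": -0.25,"z": 0,"rx": 0,"ry": 0,"rz": -0.02},{"hand": 0.5,"x": 0,"y": -0.25,"z": 0,"rx": 0,"ry": 0,"rz": -0.02}]}}

```text
time: 17.32
eef_pos: [0.4195, -0.0872, 0.068]
tool_rot: [0.236, 0.972, -0.0, -0.0]
ft_force: [1.1, 0.8, 0.2]
width: 0.0425
gripper_force: 0.5
```

```bash
python3 plan.py 1 1.1
```

```text
t 17.32 tcp [ 0.4195 -0.0872  0.068 ] F [1.1  0.78 0.19] w 0.0425 g 0.4580392688512802
clicks if touching 0.93 tangential F 1.2 radial -0.62
1.0 x -0.15 y -0.13 rz -0.016
1.1 x -0.17 y -0.33 rz -0.034
```

Emit:
{"op": "apply_moves", "data": {"increments": [{"hand": 0.5,"x": -0.15,"y": -0.15,"z": 0,"rx": 0,"ry": 0,"rz": -0.02},{"hand": 0.5,"x": -0.15,"y": -0.15,"z": 0,"rx": 0,"ry": 0,"rz": -0.02}]}}

```text
time: 17.58
eef_pos: [0.42, -0.0889, 0.0678]
tool_rot: [0.227, 0.974, 0.0, -0.001]
ft_force: [-1.3, 2.4, -0.5]
width: 0.0428
gripper_force: 1.1
```

Emit:
{"op": "apply_moves", "data": {"increments": [{"hand": 0.5,"x": 0,"y": -0.15,"z": 0,"rx": 0,"ry": 0,"rz": -0.02},{"hand": 0.5,"x": 0,"y": -0.15,"z": 0,"rx": 0,"ry": 0,"rz": -0.02}]}}

```text
time: 17.82
eef_pos: [0.4198, -0.0901, 0.0679]
tool_rot: [0.217, 0.976, 0.0, -0.0]
ft_force: [2.6, 5.2, -2.9]
width: 0.0423
gripper_force: 2.6
```

Emit:
{"op": "apply_moves", "data": {"increments": [{"hand": 0.5,"x": 0,"y": -0.15,"z": 0,"rx": 0,"ry": 0,"rz": -0.02},{"hand": 0.5,"x": 0,"y": -0.15,"z": 0,"rx": 0,"ry": 0,"rz": -0.02}]}}

```text
time: 18.08
eef_pos: [0.4197, -0.0911, 0.0679]
tool_rot: [0.207, 0.978, 0.001, 0.0]
ft_force: [6.7, 6.1, -5.4]
width: 0.0427
gripper_force: 4.4
```

```bash
python3 plan.py 1.2 1.4 1.6 1.8 2
```

```text
t 18.07 tcp [ 0.4197 -0.0911  0.0679] F [ 6.72  6.07 -5.4 ] w 0.0427 g 4.41108763217926
clicks if touching 1.1 tangential F 8.27 radial -3.69
1.2 x 0.01 y -0.20 rz 0.009
1.4 x -0.03 y -0.60 rz -0.027
1.6 x -0.09 y -0.99 rz -0.063
1.8 x -0.16 y -1.38 rz -0.099
2.0 x -0.24 y -1.77 rz -0.135
```

Click 1 felt at my estimate of about 1.05 (push rose from 1 to 8 N), so the geometry is right. On towards click 2.

Emit:
{"op": "apply_moves", "data": {"increments": [{"hand": 0.5,"x": 0,"y": -0.3,"z": 0,"rx": 0,"ry": 0,"rz": -0.01},{"hand": 0.5,"x": 0,"y": -0.6,"z": 0,"rx": 0,"ry": 0,"rz": -0.03},{"hand": 0.5,"x": -0.1,"y": -0.9,"z": 0,"rx": 0,"ry": 0,"rz": -0.06},{"hand": 0.5,"x": -0.1,"y": -0.9,"z": 0,"rx": 0,"ry": 0,"rz": -0.06}]}}

```text
time: 18.58
eef_pos: [0.4162, -0.1005, 0.068]
tool_rot: [0.178, 0.984, -0.0, -0.001]
ft_force: [-1.4, 3.4, -1.4]
width: 0.0431
gripper_force: 1.5
```

```bash
python3 plan.py 1.8 1.9 2
```

```text
t 18.57 tcp [ 0.4162 -0.1005  0.068 ] F [-1.41  3.43 -1.35] w 0.0431 g 1.4602898061275482
clicks if touching 1.59 tangential F 2.72 radial 2.52
1.8 x -0.08 y -0.41 rz -0.039
1.9 x -0.11 y -0.60 rz -0.057
2.0 x -0.14 y -0.80 rz -0.075
```

Emit:
{"op": "apply_moves", "data": {"increments": [{"hand": 0.5,"x": -0.1,"y": -0.3,"z": 0,"rx": 0,"ry": 0,"rz": -0.03},{"hand": 0.5,"x": -0.1,"y": -0.6,"z": 0,"rx": 0,"ry": 0,"rz": -0.06},{"hand": 0.5,"x": -0.1,"y": -0.6,"z": 0,"rx": 0,"ry": 0,"rz": -0.06}]}}

```text
time: 18.95
eef_pos: [0.4153, -0.1068, 0.0682]
tool_rot: [0.148, 0.989, -0.0, -0.0]
ft_force: [-0.7, 1.3, 0.3]
width: 0.0428
gripper_force: 0.4
```

Emit:
{"op": "apply_moves", "data": {"increments": [{"hand": 0.5,"x": -0.05,"y": -0.2,"z": 0,"rx": 0,"ry": 0,"rz": -0.02},{"hand": 0.5,"x": -0.05,"y": -0.2,"z": 0,"rx": 0,"ry": 0,"rz": -0.02}]}}

```text
time: 19.2
eef_pos: [0.4153, -0.1087, 0.0683]
tool_rot: [0.138, 0.99, -0.0, -0.0]
ft_force: [-1.5, 1.4, -0.1]
width: 0.0426
gripper_force: 0.9
```

Emit:
{"op": "apply_moves", "data": {"increments": [{"hand": 0.5,"x": 0,"y": -0.15,"z": 0,"rx": 0,"ry": 0,"rz": -0.02},{"hand": 0.5,"x": 0,"y": -0.15,"z": 0,"rx": 0,"ry": 0,"rz": -0.02}]}}

```text
time: 19.45
eef_pos: [0.4154, -0.1097, 0.0683]
tool_rot: [0.128, 0.992, 0.0, 0.0]
ft_force: [1.4, 4.3, -1.8]
width: 0.0424
gripper_force: 2.7
```

Emit:
{"op": "apply_moves", "data": {"increments": [{"hand": 0.5,"x": 0,"y": -0.15,"z": 0,"rx": 0,"ry": 0,"rz": -0.02},{"hand": 0.5,"x": 0,"y": -0.15,"z": 0,"rx": 0,"ry": 0,"rz": -0.02}]}}

```text
time: 19.7
eef_pos: [0.4155, -0.1106, 0.0684]
tool_rot: [0.118, 0.993, 0.001, 0.001]
ft_force: [6.7, 7.6, -3.4]
width: 0.0428
gripper_force: 4.5
```

```bash
python3 plan.py 2.2 2.4 2.6
```

```text
t 19.7 tcp [ 0.4155 -0.1106  0.0684] F [ 6.72  7.62 -3.44] w 0.0428 g 4.519863724708557
clicks if touching 2.1 tangential F 8.98 radial -4.74
2.2 x 0.10 y -0.19 rz 0.009
2.4 x 0.06 y -0.59 rz -0.027
2.6 x 0.00 y -0.98 rz -0.063
```

Click 2 felt at about 2.05. Same again for click 3.

Emit:
{"op": "apply_moves", "data": {"increments": [{"hand": 0.5,"x": 0.1,"y": -0.3,"z": 0,"rx": 0,"ry": 0,"rz": -0.01},{"hand": 0.5,"x": 0.1,"y": -0.6,"z": 0,"rx": 0,"ry": 0,"rz": -0.03},{"hand": 0.5,"x": 0,"y": -0.9,"z": 0,"rx": 0,"ry": 0,"rz": -0.06},{"hand": 0.5,"x": 0,"y": -0.9,"z": 0,"rx": 0,"ry": 0,"rz": -0.06}]}}

```text
time: 20.2
eef_pos: [0.4129, -0.1203, 0.0686]
tool_rot: [0.089, 0.996, -0.0, 0.0]
ft_force: [0.4, 2.5, 0.1]
width: 0.0429
gripper_force: 1.2
```

```bash
python3 plan.py 2.9 3
```

```text
t 20.2 tcp [ 0.4129 -0.1203  0.0686] F [0.4  2.5  0.07] w 0.0429 g 1.1996883898973465
clicks if touching 2.61 tangential F 2.53 radial 0.05
2.9 x -0.10 y -0.57 rz -0.058
3.0 x -0.13 y -0.77 rz -0.076
```

Emit:
{"op": "apply_moves", "data": {"increments": [{"hand": 0.5,"x": -0.1,"y": -0.3,"z": 0,"rx": 0,"ry": 0,"rz": -0.03},{"hand": 0.5,"x": -0.1,"y": -0.6,"z": 0,"rx": 0,"ry": 0,"rz": -0.06},{"hand": 0.5,"x": -0.1,"y": -0.6,"z": 0,"rx": 0,"ry": 0,"rz": -0.06}]}}

```text
time: 20.58
eef_pos: [0.4126, -0.1268, 0.0685]
tool_rot: [0.059, 0.998, -0.0, 0.0]
ft_force: [0.8, 0.9, -0.1]
width: 0.0423
gripper_force: 0.3
```

Emit:
{"op": "apply_moves", "data": {"increments": [{"hand": 0.5,"x": -0.05,"y": -0.2,"z": 0,"rx": 0,"ry": 0,"rz": -0.02},{"hand": 0.5,"x": -0.05,"y": -0.2,"z": 0,"rx": 0,"ry": 0,"rz": -0.02}]}}

```text
time: 20.82
eef_pos: [0.4127, -0.1284, 0.0684]
tool_rot: [0.049, 0.999, -0.0, -0.0]
ft_force: [-0.6, 2.4, 2.9]
width: 0.0427
gripper_force: 1.1
```

Emit:
{"op": "apply_moves", "data": {"increments": [{"hand": 0.5,"x": 0,"y": -0.15,"z": 0,"rx": 0,"ry": 0,"rz": -0.02},{"hand": 0.5,"x": 0,"y": -0.15,"z": 0,"rx": 0,"ry": 0,"rz": -0.02}]}}

```text
time: 21.08
eef_pos: [0.4129, -0.1293, 0.0684]
tool_rot: [0.039, 0.999, 0.0, 0.0]
ft_force: [2.7, 5.9, 1.6]
width: 0.0429
gripper_force: 3.0
```

Emit:
{"op": "apply_moves", "data": {"increments": [{"hand": 0.5,"x": 0,"y": -0.15,"z": 0,"rx": 0,"ry": 0,"rz": -0.02},{"hand": 0.5,"x": 0,"y": -0.15,"z": 0,"rx": 0,"ry": 0,"rz": -0.02}]}}

```text
time: 21.32
eef_pos: [0.4131, -0.1302, 0.0684]
tool_rot: [0.028, 1.0, 0.001, 0.001]
ft_force: [4.6, 9.4, 0.1]
width: 0.0428
gripper_force: 4.7
```

```bash
python3 plan.py 3.2 3.4 3.6
```

```text
t 21.32 tcp [ 0.4131 -0.1302  0.0684] F [4.6  9.43 0.09] w 0.0428 g 4.695129096508026
clicks if touching 3.11 tangential F 9.68 radial -4.06
3.2 x 0.02 y -0.19 rz 0.009
3.4 x -0.03 y -0.58 rz -0.027
3.6 x -0.08 y -0.98 rz -0.063
```

Click 3 felt. Now the fourth, with smaller steps near the end.

Emit:
{"op": "apply_moves", "data": {"increments": [{"hand": 0.5,"x": 0,"y": -0.3,"z": 0,"rx": 0,"ry": 0,"rz": -0.01},{"hand": 0.5,"x": 0,"y": -0.6,"z": 0,"rx": 0,"ry": 0,"rz": -0.03},{"hand": 0.5,"x": -0.1,"y": -0.9,"z": 0,"rx": 0,"ry": 0,"rz": -0.06},{"hand": 0.5,"x": -0.1,"y": -0.9,"z": 0,"rx": 0,"ry": 0,"rz": -0.06}]}}

```text
time: 21.82
eef_pos: [0.4129, -0.1404, 0.0683]
tool_rot: [-0.001, 1.0, -0.0, -0.0]
ft_force: [0.0, 1.8, 2.0]
width: 0.0427
gripper_force: 1.2
```

```bash
python3 plan.py 3.9 4
```

```text
t 21.82 tcp [ 0.4129 -0.1404  0.0683] F [0.02 1.75 2.02] w 0.0427 g 1.1974640563130379
clicks if touching 3.62 tangential F 1.75 radial -0.03
3.9 x -0.12 y -0.55 rz -0.058
4.0 x -0.15 y -0.75 rz -0.076
```

Emit:
{"op": "apply_moves", "data": {"increments": [{"hand": 0.5,"x": -0.1,"y": -0.3,"z": 0,"rx": 0,"ry": 0,"rz": -0.03},{"hand": 0.5,"x": -0.1,"y": -0.55,"z": 0,"rx": 0,"ry": 0,"rz": -0.06},{"hand": 0.5,"x": -0.1,"y": -0.55,"z": 0,"rx": 0,"ry": 0,"rz": -0.06}]}}

```text
time: 22.2
eef_pos: [0.4139, -0.1461, 0.0682]
tool_rot: [-0.031, 1.0, -0.0, -0.0]
ft_force: [0.8, 1.9, 1.2]
width: 0.0429
gripper_force: 0.8
```

Emit:
{"op": "apply_moves", "data": {"increments": [{"hand": 0.5,"x": -0.05,"y": -0.2,"z": 0,"rx": 0,"ry": 0,"rz": -0.02},{"hand": 0.5,"x": -0.05,"y": -0.2,"z": 0,"rx": 0,"ry": 0,"rz": -0.02}]}}

```text
time: 22.45
eef_pos: [0.4143, -0.1479, 0.0682]
tool_rot: [-0.041, 0.999, -0.0, -0.0]
ft_force: [-0.8, 2.4, 1.5]
width: 0.0425
gripper_force: 1.1
```

Emit:
{"op": "apply_moves", "data": {"increments": [{"hand": 0.5,"x": 0,"y": -0.15,"z": 0,"rx": 0,"ry": 0,"rz": 0},{"hand": 0.5,"x": 0,"y": -0.15,"z": 0,"rx": 0,"ry": 0,"rz": 0}]}}

```text
time: 22.7
eef_pos: [0.4143, -0.1489, 0.0681]
tool_rot: [-0.041, 0.999, 0.0, -0.0]
ft_force: [-2.6, 5.2, 3.3]
width: 0.043
gripper_force: 2.8
```

```bash
python3 plan.py 4 4.1
```

```text
t 22.7 tcp [ 0.4143 -0.1489  0.0681] F [-2.62  5.18  3.33] w 0.043 g 2.7504077553749084
clicks if touching 4.04 tangential F 5.38 radial 2.19
4.0 x -0.03 y 0.09 rz 0.004
4.1 x -0.05 y -0.11 rz -0.014
```

Emit:
{"op": "apply_moves", "data": {"increments": [{"hand": 0.5,"x": 0,"y": -0.1,"z": 0,"rx": 0,"ry": 0,"rz": 0},{"hand": 0.5,"x": 0,"y": -0.1,"z": 0,"rx": 0,"ry": 0,"rz": 0},{"hand": 0.5,"x": 0,"y": -0.1,"z": 0,"rx": 0,"ry": 0,"rz": 0},{"hand": 0.5,"x": 0,"y": -0.1,"z": 0,"rx": 0,"ry": 0,"rz": 0},{"hand": 0.5,"x": 0,"y": -0.1,"z": 0,"rx": 0,"ry": 0,"rz": 0}]}}

```text
time: 23.32
eef_pos: [0.4143, -0.1494, 0.0681]
tool_rot: [-0.041, 0.999, 0.001, -0.001]
ft_force: [-3.9, 7.6, 4.5]
width: 0.0429
gripper_force: 3.9
```

```bash
python3 - <<'E'
from plan import *
status()
for n in ('side','scene'):
    fit_circle(n,'small_bowl',p0=(.494,.09),z=0,r=0,z2=(.078,.092),r2=(.033,.033))
    fit_circle(n,'large_bowl',p0=(.494,.09),z=0,r=0,z2=(.024,.078),r2=(.034,.054))
status()
E
```

```text
t 23.32 tcp [ 0.4143 -0.1494  0.0681] F [-3.91  7.56  4.51] w 0.0429 g 3.891601413488388
clicks if touching 4.07 tangential F 7.86 radial 3.27
no small_bowl
large_bowl side conf 0.78 xy [0.5211 0.1087] IoU 0.126 [277.3, 203.6, 10.8, 25.5]
small_bowl scene conf 0.78 xy [0.5043 0.0781] IoU 0.906 [326.8, 205.2, 22.5, 17.2]
large_bowl scene conf 0.66 xy [0.5002 0.0878] IoU 0.468 [320.4, 201.4, 35.8, 33.1]
t 23.73 tcp [ 0.4142 -0.1494  0.0681] F [-2.78  7.71  4.26] w 0.0426 g 3.890429735183716
clicks if touching 4.08 tangential F 7.91 radial 2.13
```

The fourth click is held steadily: push up from 2 to 8 N, 4.07 clicks from rest. In the scene camera the bowls still share a centre (columns 338.1 and 338.3). Handing in.

```bash
python3 -c "
from station import robot
print(robot.hand_in())"
```

```text
the job is handed in; nothing more can be done
None
```

The job is handed in with the small bowl nested upright and let go in the large bowl, and the fingers holding the lever on its fourth click (about 8 N, roughly 4.07 clicks from rest); the verdict was not reported back.

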